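Unplug the charged lamp battery at the brush stall

TASK

Switch the charging bar off by pressing the raised end of its rocker fully down, then pull the square-sided battery pack straight up out of its sprung socket and stand it upright, plug end down, on the cork pad in the free compartment of the wooden tray, setting it down without dropping it. Leave the round pack plugged in and everything else where it is.

Things in the scene. Friction and masses are not known exactly. Their poses are not given: they have to be found in the camera images.
- bar: Grey plastic charging bar, 76 (x) by 270 (y) by 40 high, fixed to the table; origin at the centre of its underside, z up, y along the bar. Two recessed sockets (35 by 39, 20 deep) in its top at y = +12 and -85 mm; either pack may be in either. Sprung rollers in them hold the plugs: a straight upward pull of 10 to 20 N frees one; it peaks in the first 5 mm, is gone after 13; clear after 18.
- switch (a joint): Rocker switch on the bar, black slab 28 (bar x) by 44 (bar y) by 8 thick, pivoted at bar y = +100, 50 above the table, axis along bar x. 0 to 0.06 rad = on: its end at the bar's +y end is raised, top about 57 above the table. 0.44 rad = stop, fully off: that end is down. Stays where left; takes about 3 to 4 N at the raised end.
- switch_end (a point): Point on the rocker's upper face near its raised end, 15 mm from the pivot towards the bar's +y end; press here, straight down; it sinks about 6 mm.
- pack: The square-sided battery pack, black plastic, about 160 g. Origin at the centre of its plug's flat foot, z up. Plug: z 0 to 18, foot 26 (x) by 35 (y), 32 over the rounded ridges on its x sides. Above it a box body 42 (x) by 46 (y), z 18 to 73, with fine ribs on its x sides. Plugged in, the origin is 22 above the table, axes as the bar's, and 55 stands above the bar. It stands steadily on its foot.
- pack_round: The other battery pack: the same plug and height, but a round body 44 in diameter. Stays plugged in.
- tray: Wooden tray, 100 (x) by 230 (y) by 28 high, walls 5, floor 5 thick, fixed to the table; three compartments in a row along its y, each about 90 (x) by 70 (y) inside, centres 75 apart. Origin at the centre of its underside. One compartment holds a bracelet, one a lidded pot, and the free one a cork pad.
- pad: Cork pad 80 (x) by 60 (y) by 3 thick, fixed on the floor of the free compartment, in its middle; origin at the centre of its underside (5 above the table), so its top is 8 above the table. Same axes as the tray.
- bracelet: Dark wooden ring, 60 outside diameter, 11 high, lying in a tray compartment. Leave alone.
- tin: Small white lidded pot, 48 diameter, 34 high, in a tray compartment; origin at its underside. Leave alone.
- jar: Glass jar with white lid, 56 diameter, 75 high, standing on the table beyond the work; origin at its underside. Leave alone.
There are look-alikes about, which are no part of the job. What is shaped like the pack but purple is not meant. Leave any green look-alike of the pack_round alone.

How it is judged:
On the way, in this order (a step that is already met when the one before it is completed fails the run):
1. the rocker is pressed fully to off while the square pack is still plugged in (value of joint switch above 0.36 rad and z of pack in the frame of bar below 0.028 m), for 0.1 s.
2. the square pack is pulled clear of the bar (z of pack in the frame of bar above 0.045 m and value of joint switch above 0.36 rad), for 0.1 s.
At the end, for the whole second after the job is handed in: The rocker is off (past 0.36 rad of 0.44); the square pack stands at rest and released on the cork pad, foot down (within 4 mm of the pad's top), within 0.12 rad of upright, within 30 mm (tray x) and 22 mm (tray y) of the pad's centre; the round pack is still plugged in (lifted less than 5 mm) (value of joint switch above 0.36 rad and x of pack in the frame of pad between -0.03 and 0.03 m and y of pack in the frame of pad between -0.022 and 0.022 m and z of pack in the frame of pad between 0 and 0.007 m and height (world z) of pack below 0.02 m and angle between pack's own z axis and vertical below 0.12 rad and linear speed of pack below 0.02 m/s and z of pack_round in the frame of bar below 0.027 m); the robot touches nothing.
It fails at once if the round pack is pulled or shifted by more than 6 mm (distance of pack_round from where it was at the start of the episode above 0.006 m).
It fails at once if the square pack falls freely (not held, faster than 0.6 m/s) (linear speed of pack above 0.6 m/s and contact force between the fingers and pack below 0.05 N).
It fails at once if the bracelet, pot or jar is shifted by more than 20 mm (distance of any of bracelet, tin, jar from where it was at the start of the episode above 0.02 m).
It also fails if it takes over 58 s, if anything falls off the work surface, if the arm or the gripper's body presses on something with over 40 N, if the wrist force passes 120 N, or if a joint passes its speed limit or range.

ROBOT

A 6-joint arm with a two-finger parallel gripper is mounted at the origin on the work surface. World frame = base frame: x ahead of the robot, y to its left, z up, the work surface at z = 0. Lengths are in m, angles in rad, forces in N, time in s.
With the tool pointing down it reaches from about 0.375 to 0.825 m from the base axis. Payload 5.5 kg.
Tool frame: the origin (TCP) lies midway between the tips of the shut fingers; the grasp point (between the pads) lies behind it (robot.pinch_z is the z of the grasp point in the tool frame, in m); z points along the fingers, y is the line along which they close (so a half turn about z gives the same grasp; the last joint's range is limited). The gripper opens to 85 mm and grips with 20 to 120 N. Pads are 22 mm wide; open, the fingers measure 114 mm over their backs; the gripper's body (76 mm by 85 mm) begins 54 mm behind the grasp point. The pads swing forward as they close: fully open they stand 13 mm farther back than shut.
Start: joints at [1.269, 0.314, -0.047, 1.21, 0, 1.571], TCP at [0.178, 0.573, 0.231] pointing down, gripper open.
Joint ranges: [-2.67, 2.67], [-0.69, 1.73], [-1.03, 1.25], [-2.08, 2.16], [-1.42, 1.45], [-3.14, 3.14]. Speed limits (rad/s): [2.39, 2.39, 3.01, 3.14, 3.14, 3.14].

INTERFACE

Orientations are given as a 3x3 rotation matrix whose columns are the frame's x, y, z axes.
In Python, from bench import robot, imaging gives the robot as it stands.
- The arm moves only by the tool carry_out, never from a script. Its arguments are lists of equal length, an entry for each row: "offset": the shift along the tool's x, y, z in cm, a list of three; "twist": the turn, a rotation vector about the tool's x, y, z in degrees, a list of three; "hand": the finger opening in cm, from 0 to 8.54. In form: {"offset": [[tx, ty, tz], ...], "twist": [[wx, wy, wz], ...], "hand": [hand, ...]}. A call has exactly 10 rows; each row shifts and turns the commanded pose from where the row before left it, along the tool's axes as they then stand; what a row does not reach is not made up. A row lasts 1/12 s, in which the tool goes at most 41.7 mm and 7.16 degrees, less where a joint would pass 70% of its speed; a pose out of reach is approached as far as the arm can. A call is refused whole if a number of a shift passes 4.17 or a number of a turn 7.16, either way. A call with a gripper value outside its range is refused whole. The fingers move at their own pace and stop on an object; "grip_force" is the grip in N (left out, the last holds). Time passes only in rows, so rows that do not move let the fingers close, or fill a call up. It gives the time, the measured TCP pose, the force, the opening and the grip force at its end, in the units of the state.
- robot.get_obs(): the state, without advancing time (a new reading comes with each control period).
- imaging.camera(name): name is "scene" or "top"; returns the picture (384x512x3 uint8, red, green, blue); there is no depth.
- imaging.camera_model(name): a dict with "intrinsics" (3x3 intrinsics, pixels), "distortion" ([k1, k2, p1, p2, k3] as OpenCV has them; the pictures are not rectified), "origin" and "orientation" of the camera in the world. Camera axes: x right, y up, looking along -z (the intrinsics and any distortion apply to the point x, -y, -z); pixel columns grow to the right and rows downward; lengths in m; the calibration is good to about 2 mm. A picture is of the moment at which its call begins. camera_model takes no time and is no camera call.
- robot.close_job(): hands the job in; it is judged then, once.
The state is a dict: "clock": time; "joint_pos": joint angles; "joint_velocities": joint speeds; "joint_torque": joint torques, N m; "eef_pos": TCP position; "tool_rot": TCP orientation; "wrist_force": force on the tool from outside, world axes, zero at the start; "wrist_torque": the same for the moment, N m; "opening": finger opening in m; "grip_force": force on a finger pad.
Only numpy, scipy, OpenCV 4.12 (cv2) and the standard library are available. Lean on these libraries where they do the work, as an engineer would, in place of code of your own. Each camera call takes 0.05 s, during which the arm holds its last target. There are 200 camera calls.

## Working session

There is one attempt and no reset: what is moved stays moved. The work goes in short steps, Python scripts to look and compute and a tool call to move; the robot and the scene stay as the last step left them, time stands still between calls to the robot, and variables do not carry over. Pictures are saved under pics/ and viewed, at most 10 in all, crops included, and the job is handed in when it is done.

Besides the shell and the picture viewer there is one more tool, called after "Emit:" by a JSON object that holds its "op" and its "data", one argument or row to a line. carry_out: Moves the arm, as the interface text tells. Its arguments: {"type":"object","properties":{"offset":{"type":"array","items":{"type":"array","items":{"type":"number"}}},"twist":{"type":"array","items":{"type":"array","items":{"type":"number"}}},"hand":{"type":"array","items":{"type":"number"}},"grip_force":{"type":"number"}},"required":["offset","twist","hand"]}

```bash
mkdir -p pics; python3 - <<'E'
from bench import robot, imaging
import cv2, numpy as np
for n in("scene","top"):
    im=imaging.camera(n); cv2.imwrite(f"pics/{n}0.png",cv2.resize(im[:,:,::-1],(800,600),interpolation=cv2.INTER_CUBIC))
    m=imaging.camera_model(n); print(n,{k:np.round(np.array(v),4).tolist() for k,v in m.items()})
o=robot.get_obs(); print(o["eef_pos"],o["tool_rot"],robot.pinch_z,o["clock"])
E
```

```text
scene {'intrinsics': [[424.558, 0.0, 259.9491], [0.0, 424.558, 197.6938], [0.0, 0.0, 1.0]], 'distortion': [-0.1617, 0.0, 0.0, 0.0, 0.0], 'origin': [1.2323, 0.3971, 0.6231], 'orientation': [[-0.5093, -0.4864, 0.7099], [0.8604, -0.3044, 0.4087], [0.0173, 0.819, 0.5735]]}
top {'intrinsics': [[493.3227, 0.0, 262.0594], [0.0, 493.3227, 189.9702], [0.0, 0.0, 1.0]], 'distortion': [-0.0951, 0.0, 0.0, 0.0, 0.0], 'origin': [0.3588, -0.01, 1.1535], 'orientation': [[-0.0227, 0.9818, -0.1887], [-0.9993, -0.0277, -0.0238], [-0.0286, 0.188, 0.9817]]}
[0.17815706 0.572381   0.23053534] [[-9.54811695e-01  2.97211060e-01 -4.61332498e-04]
 [ 2.97211418e-01  9.54810571e-01 -1.46508632e-03]
 [ 5.04528945e-06 -1.53599484e-03 -9.99998820e-01]] -0.0187 0.1
```

View pics/scene0.png

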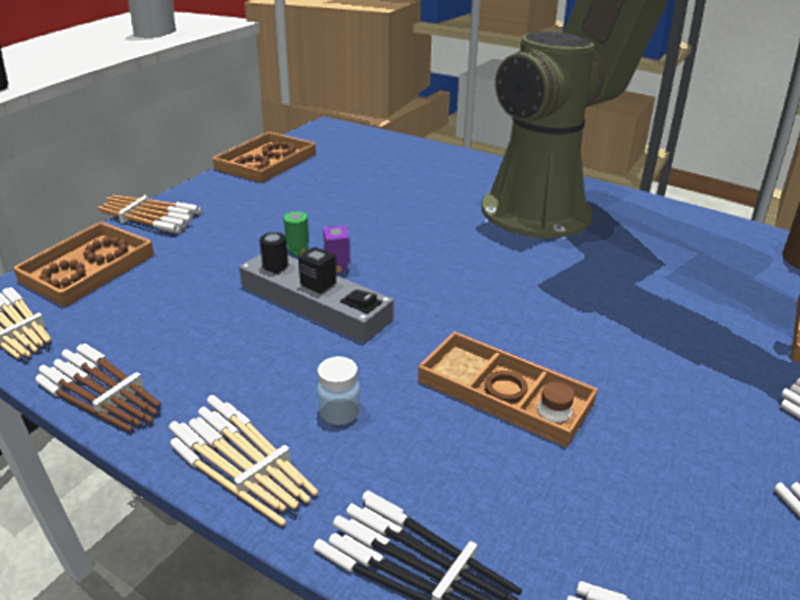

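View pics/top0.png

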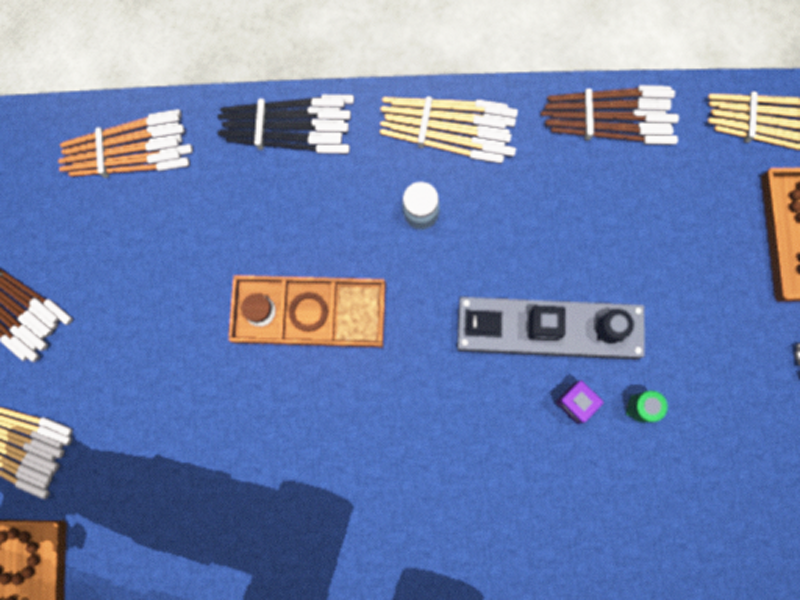

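```bash
python3 - <<'E'
from bench import imaging
import cv2, numpy as np
im=imaging.camera("top")[:,:,::-1]
a=cv2.resize(im[182:234,288:418],None,fx=6,fy=6,interpolation=cv2.INTER_CUBIC)
b=cv2.resize(im[170:226,142:272],None,fx=6,fy=5,interpolation=cv2.INTER_CUBIC)
b=cv2.resize(im[172:224,142:272],None,fx=5,fy=5,interpolation=cv2.INTER_CUBIC)
b=cv2.copyMakeBorder(b,0,0,0,a.shape[1]-b.shape[1],cv2.BORDER_CONSTANT)
c=np.vstack([a,b]);print(c.shape);cv2.imwrite("pics/c1.png",c)
E
```

```text
(572, 780, 3)
```

View pics/c1.png

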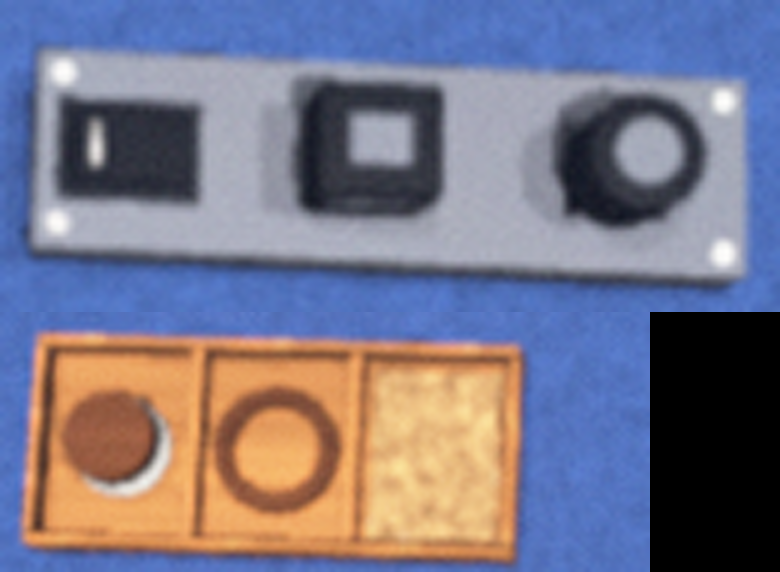

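```bash
cat > h.py <<'E'
from bench import robot, imaging
import cv2, numpy as np
def unproj(name,uv,z):
    m=imaging.camera_model(name); K=np.array(m["intrinsics"]);R=np.array(m["orientation"]);o=np.array(m["origin"])
    p=cv2.undistortPoints(np.array(uv,float).reshape(-1,1,2),K,np.array(m["distortion"])).reshape(-1,2)
    d=np.c_[p[:,0],-p[:,1],-np.ones(len(p))]@R.T
    return o+d*((np.reshape(z,(-1,1))-o[2])/d[:,2:])
E
python3 - <<'E'
from h import *
np.set_printoptions(precision=4,suppress=True)
A=lambda l:[((u+.5)/6-.5+288,(v+.5)/6-.5+182) for u,v in l]
B=lambda l:[((u+.5)/5-.5+142,(v-312+.5)/5-.5+172) for u,v in l]
d=unproj("top",A([(63,72),(723,101),(722,254),(57,222)]),.04);c=d.mean(0)
print(d,c)
y=(d[0]+d[3]-d[1]-d[2])[:2];y/=np.linalg.norm(y);yaw=np.arctan2(-y[0],y[1]);x=np.array([y[1],-y[0]])
print("yaw",yaw,"pack",c[:2]+.012*y,"round",c[:2]-.085*y,"sw_end",c[:2]+.115*y)
e=unproj("top",A([(40,50),(745,80)]),.04);print("edge",e,e.mean(0)[:2]-.038*x)
print("packtop",unproj("top",A([(380,138),(650,153)]),.095), "rocker", unproj("top",A([(130,150)]),.053))
p=unproj("top",B([(368,368),(505,370),(498,545),(362,540)]),.008);print("pad",p,p.mean(0))
t=unproj("top",B([(40,335),(522,347),(517,560),(25,546)]),.028);print("tray",t,t.mean(0)); print((t[0]-t[1]),(t[3]-t[2]))
E
```

```text
[[ 0.5621 -0.0654  0.04  ]
 [ 0.5437 -0.3172  0.04  ]
 [ 0.4851 -0.3123  0.04  ]
 [ 0.5045 -0.0611  0.04  ]] [ 0.5238 -0.189   0.04  ]
yaw -0.07494901873990482 pack [ 0.5247 -0.177 ] round [ 0.5175 -0.2738] sw_end [ 0.5324 -0.0743]
edge [[ 0.5709 -0.0569  0.04  ]
 [ 0.5516 -0.3263  0.04  ]] [ 0.5234 -0.1888]
packtop [[ 0.5246 -0.1764  0.095 ]
 [ 0.5163 -0.2739  0.095 ]] rocker [[ 0.5292 -0.0888  0.053 ]]
pad [[0.5995 0.1289 0.008 ]
 [0.5967 0.0636 0.008 ]
 [0.513  0.0682 0.008 ]
 [0.5171 0.1321 0.008 ]] [0.5566 0.0982 0.008 ]
tray [[0.6158 0.2824 0.028 ]
 [0.6033 0.0542 0.028 ]
 [0.5032 0.0581 0.028 ]
 [0.5154 0.2875 0.028 ]] [0.5594 0.1705 0.028 ]
[0.0125 0.2282 0.    ] [0.0122 0.2293 0.    ]
```

```bash
cat >> h.py <<'E'
from scipy.spatial.transform import Rotation as Ro, Slerp
def plan(pos,yaw,n,dec=2):
    """tool pointing down, tool y at world angle yaw (rad, nearest half turn)"""
    o=robot.get_obs(); R=np.array(o["tool_rot"]); p=np.array(o["eef_pos"])
    best=None
    for k in(0,np.pi):
        c,s=np.cos(yaw+k),np.sin(yaw+k)
        T=np.array([[-s,c,0],[c,s,0],[0,0,-1.]]).T; T=np.c_[np.cross([c,s,0],[0,0,-1]),[c,s,0],[0,0,-1]]
        w=Ro.from_matrix(R.T@T).as_rotvec()
        if best is None or np.linalg.norm(w)<np.linalg.norm(best): best=w
    step=np.array(pos)-p; tw=np.round(np.degrees(best)/n,2); C=R; off=[]
    for i in range(n):
        off.append(np.round(C.T@step/n*100,dec).tolist()); C=C@Ro.from_rotvec(np.radians(tw)).as_matrix()
    print("twist",tw.tolist(),"\noff",off)
E
python3 -c "
from h import *
plan((.5328,-.0693,.11),-.075,20)"
```

```text
twist [-0.0, 0.0, 3.85] 
off [[-2.65, -2.54, 0.61], [-2.81, -2.35, 0.61], [-2.96, -2.16, 0.61], [-3.1, -1.95, 0.61], [-3.22, -1.74, 0.61], [-3.33, -1.52, 0.61], [-3.43, -1.29, 0.61], [-3.51, -1.06, 0.61], [-3.57, -0.82, 0.61], [-3.62, -0.58, 0.61], [-3.65, -0.34, 0.61], [-3.66, -0.09, 0.61], [-3.66, 0.15, 0.61], [-3.64, 0.4, 0.61], [-3.61, 0.64, 0.61], [-3.56, 0.88, 0.61], [-3.49, 1.12, 0.61], [-3.41, 1.35, 0.61], [-3.31, 1.58, 0.61], [-3.19, 1.8, 0.61]]
```

Emit:
{"op": "carry_out", "data": {
  "offset": [
    [-2.65, -2.54, 0.6],
    [-2.81, -2.35, 0.6],
    [-2.96, -2.16, 0.6],
    [-3.1, -1.95, 0.6],
    [-3.22, -1.74, 0.6],
    [-3.33, -1.52, 0.6],
    [-3.43, -1.29, 0.6],
    [-3.51, -1.06, 0.6],
    [-3.57, -0.82, 0.6],
    [-3.62, -0.58, 0.6]
  ],
  "twist": [
    [0, 0, 3.85],
    [0, 0, 3.85],
    [0, 0, 3.85],
    [0, 0, 3.85],
    [0, 0, 3.85],
    [0, 0, 3.85],
    [0, 0, 3.85],
    [0, 0, 3.85],
    [0, 0, 3.85],
    [0, 0, 3.85]
  ],
  "hand": [0, 0, 0, 0, 0, 0, 0, 0, 0, 0]
}}

```text
clock: 0.98
eef_pos: [0.356, 0.2506, 0.171]
tool_rot: [[-0.56, 0.829, 0.0], [0.829, 0.56, 0.0], [0.0, 0.0, -1.0]]
wrist_force: [0.0, 0.8, 0.0]
opening: -0.0002
grip_force: 0.0
```

Emit:
{"op": "carry_out", "data": {
  "offset": [
    [-3.65, -0.34, 0.6],
    [-3.66, -0.09, 0.6],
    [-3.66, 0.15, 0.6],
    [-3.64, 0.4, 0.6],
    [-3.61, 0.64, 0.6],
    [-3.56, 0.88, 0.6],
    [-3.49, 1.12, 0.6],
    [-3.41, 1.35, 0.6],
    [-3.31, 1.58, 0.6],
    [-3.19, 1.8, 0.6]
  ],
  "twist": [
    [0, 0, 3.85],
    [0, 0, 3.85],
    [0, 0, 3.85],
    [0, 0, 3.85],
    [0, 0, 3.85],
    [0, 0, 3.85],
    [0, 0, 3.85],
    [0, 0, 3.85],
    [0, 0, 3.85],
    [0, 0, 3.85]
  ],
  "hand": [0, 0, 0, 0, 0, 0, 0, 0, 0, 0]
}}

```text
clock: 1.82
eef_pos: [0.5332, -0.0705, 0.1108]
tool_rot: [[0.079, 0.997, -0.0], [0.997, -0.079, 0.0], [0.0, -0.0, -1.0]]
wrist_force: [0.0, -0.2, 0.5]
opening: 0.0001
grip_force: 0.0
```

```bash
python3 -c "
from h import *
o=robot.get_obs();print(o['eef_pos'],o['wrist_force'],o['opening'])
plan((.5328,-.0693,.065),-.075,8)"
```

```text
[ 0.53318966 -0.07050016  0.11083059] [ 0.02752957 -0.23229029  0.4929322 ] 8.851819974611647e-05
twist [-0.0, -0.0, -0.03] 
off [[0.01, -0.01, 0.57], [0.01, -0.01, 0.57], [0.01, -0.01, 0.57], [0.01, -0.01, 0.57], [0.01, -0.01, 0.57], [0.01, -0.01, 0.57], [0.01, -0.01, 0.57], [0.01, -0.01, 0.57]]
```

Emit:
{"op": "carry_out", "data": {
  "offset": [
    [0.1, 0, 0.8],
    [0, 0, 0.8],
    [0, 0, 0.8],
    [0, 0, 0.8],
    [0, 0, 0.8],
    [0, 0, 0.5],
    [0, 0, 0.2],
    [0, 0, 0.2],
    [0, 0, 0.2],
    [0, 0, 0.2]
  ],
  "twist": [
    [0, 0, 0],
    [0, 0, 0],
    [0, 0, 0],
    [0, 0, 0],
    [0, 0, 0],
    [0, 0, 0],
    [0, 0, 0],
    [0, 0, 0],
    [0, 0, 0],
    [0, 0, 0]
  ],
  "hand": [0, 0, 0, 0, 0, 0, 0, 0, 0, 0]
}}

```text
clock: 2.65
eef_pos: [0.5332, -0.0675, 0.0585]
tool_rot: [[0.074, 0.997, 0.001], [0.997, -0.074, -0.0], [-0.0, 0.001, -1.0]]
wrist_force: [-0.7, -0.0, 0.1]
opening: 0.0001
grip_force: 0.0
```

Emit:
{"op": "carry_out", "data": {
  "offset": [
    [0, 0, 0.1],
    [0, 0, 0.1],
    [0, 0, 0.1],
    [0, 0, 0.05],
    [0, 0, 0.05],
    [0, 0, 0.05],
    [0, 0, 0.05],
    [0, 0, 0],
    [0, 0, 0],
    [0, 0, 0]
  ],
  "twist": [
    [0, 0, 0],
    [0, 0, 0],
    [0, 0, 0],
    [0, 0, 0],
    [0, 0, 0],
    [0, 0, 0],
    [0, 0, 0],
    [0, 0, 0],
    [0, 0, 0],
    [0, 0, 0]
  ],
  "hand": [0, 0, 0, 0, 0, 0, 0, 0, 0, 0]
}}

```text
clock: 3.48
eef_pos: [0.5332, -0.0675, 0.0534]
tool_rot: [[0.075, 0.997, 0.001], [0.997, -0.075, 0.0], [0.0, 0.001, -1.0]]
wrist_force: [0.0, 3.9, 3.7]
opening: 0.0003
grip_force: 2.0
```

Emit:
{"op": "carry_out", "data": {
  "offset": [
    [0, 0, 0.05],
    [0, 0, 0.05],
    [0, 0, 0.05],
    [0, 0, 0.05],
    [0, 0, 0.05],
    [0, 0, 0.05],
    [0, 0, 0],
    [0, 0, 0],
    [0, 0, 0],
    [0, 0, 0]
  ],
  "twist": [
    [0, 0, 0],
    [0, 0, 0],
    [0, 0, 0],
    [0, 0, 0],
    [0, 0, 0],
    [0, 0, 0],
    [0, 0, 0],
    [0, 0, 0],
    [0, 0, 0],
    [0, 0, 0]
  ],
  "hand": [0, 0, 0, 0, 0, 0, 0, 0, 0, 0]
}}

```text
clock: 4.32
eef_pos: [0.5332, -0.0674, 0.0507]
tool_rot: [[0.075, 0.997, 0.001], [0.997, -0.075, 0.0], [0.001, 0.001, -1.0]]
wrist_force: [-0.3, 5.4, 8.0]
opening: -0.0
grip_force: 4.4
```

Emit:
{"op": "carry_out", "data": {
  "offset": [
    [0, 0, 0.05],
    [0, 0, 0.05],
    [0, 0, 0.05],
    [0, 0, 0.05],
    [0, 0, 0],
    [0, 0, 0],
    [0, 0, 0],
    [0, 0, 0],
    [0, 0, 0],
    [0, 0, 0]
  ],
  "twist": [
    [0, 0, 0],
    [0, 0, 0],
    [0, 0, 0],
    [0, 0, 0],
    [0, 0, 0],
    [0, 0, 0],
    [0, 0, 0],
    [0, 0, 0],
    [0, 0, 0],
    [0, 0, 0]
  ],
  "hand": [0, 0, 0, 0, 0, 0, 0, 0, 0, 0]
}}

```text
clock: 5.15
eef_pos: [0.5334, -0.0674, 0.0503]
tool_rot: [[0.075, 0.997, 0.002], [0.997, -0.075, 0.0], [0.001, 0.001, -1.0]]
wrist_force: [-4.1, 6.4, 22.1]
opening: 0.0001
grip_force: 11.6
```

Emit:
{"op": "carry_out", "data": {
  "offset": [
    [0, 0, -0.3],
    [0, 0, -1],
    [0, 0, -2],
    [0, 0, -2],
    [0, 0, -2],
    [0, 0, -2],
    [0, 0, -1],
    [0, 0, 0],
    [0, 0, 0],
    [0, 0, 0]
  ],
  "twist": [
    [0, 0, 0],
    [0, 0, 0],
    [0, 0, 0],
    [0, 0, 0],
    [0, 0, 0],
    [0, 0, 0],
    [0, 0, 0],
    [0, 0, 0],
    [0, 0, 0],
    [0, 0, 0]
  ],
  "hand": [0, 0, 0, 0, 0, 7, 7, 7, 7, 7]
}}

```text
clock: 5.98
eef_pos: [0.5319, -0.0678, 0.15]
tool_rot: [[0.075, 0.997, -0.002], [0.997, -0.075, -0.0], [-0.0, -0.002, -1.0]]
wrist_force: [-1.4, -0.2, -0.5]
opening: 0.0608
grip_force: 0.0
```

```bash
python3 -c "
from h import *
im=imaging.camera('scene')[:,:,::-1]
cv2.imwrite('pics/s2.png',cv2.resize(im[130:225,140:270],None,fx=6,fy=6,interpolation=cv2.INTER_CUBIC))
o=robot.get_obs();print(o['eef_pos'],o['wrist_force'],o['opening'])
plan((.5247,-.177,.145),-.075,8)"
```

```text
[ 0.53172945 -0.06767639  0.14978629] [-1.02146207  1.07056852 -0.32803961] 0.06776990831790433
twist [-0.02, 0.0, -0.0] 
off [[-1.37, 0.01, 0.06], [-1.37, 0.01, 0.06], [-1.37, 0.01, 0.06], [-1.37, 0.01, 0.06], [-1.37, 0.01, 0.06], [-1.37, 0.01, 0.06], [-1.37, 0.01, 0.06], [-1.37, 0.01, 0.06]]
```

View pics/s2.png

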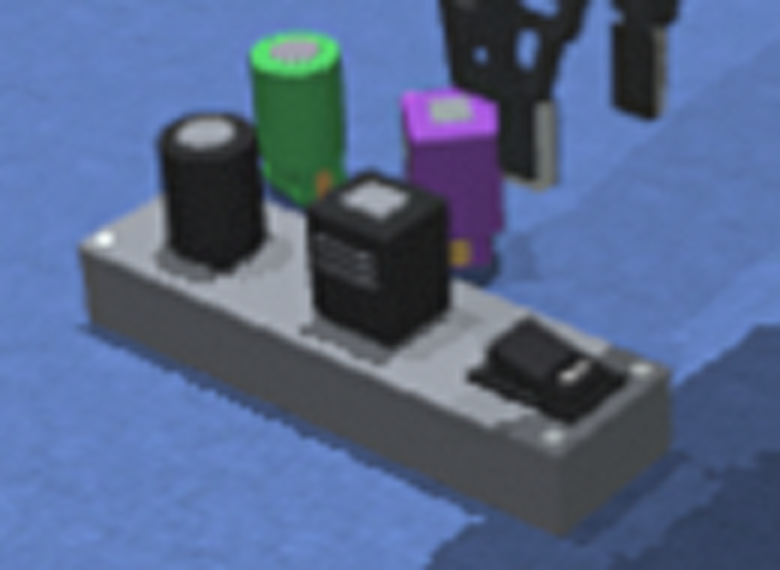

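Emit:
{"op": "carry_out", "data": {
  "offset": [
    [-1.37, 0, 0],
    [-1.37, 0, 0],
    [-1.37, 0, 0],
    [-1.37, 0, 0],
    [-1.37, 0, 0],
    [-1.37, 0, 0],
    [-1.37, 0, 0],
    [-1.37, 0, 0],
    [0, 0.1, 0],
    [0, 0, 0]
  ],
  "twist": [
    [0, 0, 0],
    [0, 0, 0],
    [0, 0, 0],
    [0, 0, 0],
    [0, 0, 0],
    [0, 0, 0],
    [0, 0, 0],
    [0, 0, 0],
    [0, 0, 0],
    [0, 0, 0]
  ],
  "hand": [7, 7, 7, 7, 7, 7, 7, 7, 7, 7]
}}

```text
clock: 6.87
eef_pos: [0.5257, -0.1779, 0.1512]
tool_rot: [[0.076, 0.997, 0.0], [0.997, -0.076, 0.0], [0.0, -0.0, -1.0]]
wrist_force: [-0.1, -0.4, -0.7]
opening: 0.0702
grip_force: 0.0
```

```bash
python3 -c "
from h import *
print(unproj('top',[(581/1.5625,402/1.5625)],.073))
o=robot.get_obs();print(o['eef_pos'],o['wrist_force'],o['opening'])
plan((.5247,-.177,.049),-.075,10)"
```

```text
[[ 0.41080205 -0.21915146  0.073     ]]
[ 0.52568777 -0.17786266  0.15115074] [-0.05208948 -0.37212134 -0.66810783] 0.07019440638170772
twist [-0.0, -0.0, -0.01] 
off [[0.01, -0.01, 1.02], [0.01, -0.01, 1.02], [0.01, -0.01, 1.02], [0.01, -0.01, 1.02], [0.01, -0.01, 1.02], [0.01, -0.01, 1.02], [0.01, -0.01, 1.02], [0.01, -0.01, 1.02], [0.01, -0.01, 1.02], [0.01, -0.01, 1.02]]
```

Purple is 11 cm away in x, so it is clear. Descend.

Emit:
{"op": "carry_out", "data": {
  "offset": [
    [0.1, -0.1, 1.0],
    [0, 0, 1.0],
    [0, 0, 1.2],
    [0, 0, 1.2],
    [0, 0, 1.2],
    [0, 0, 1.2],
    [0, 0, 1.2],
    [0, 0, 1.2],
    [0, 0, 1.0],
    [0, 0, 0]
  ],
  "twist": [
    [0, 0, 0],
    [0, 0, 0],
    [0, 0, 0],
    [0, 0, 0],
    [0, 0, 0],
    [0, 0, 0],
    [0, 0, 0],
    [0, 0, 0],
    [0, 0, 0],
    [0, 0, 0]
  ],
  "hand": [7, 7, 7, 7, 7, 7, 7, 7, 7, 7]
}}

```text
clock: 7.7
eef_pos: [0.5226, -0.1746, 0.0464]
tool_rot: [[0.074, 0.997, -0.004], [0.997, -0.074, 0.002], [0.001, -0.004, -1.0]]
wrist_force: [-0.3, -0.5, -0.4]
opening: 0.0695
grip_force: 0.0
```

Emit:
{"op": "carry_out", "data": {
  "offset": [
    [0, 0, 0],
    [0, 0, 0],
    [0, 0, 0],
    [0, 0, 0],
    [0, 0, 0],
    [0, 0, 0],
    [0, 0, 0],
    [0, 0, 0],
    [0, 0, 0],
    [0, 0, 0]
  ],
  "twist": [
    [0, 0, 0],
    [0, 0, 0],
    [0, 0, 0],
    [0, 0, 0],
    [0, 0, 0],
    [0, 0, 0],
    [0, 0, 0],
    [0, 0, 0],
    [0, 0, 0],
    [0, 0, 0]
  ],
  "hand": [5.5, 5.0, 4.6, 4.4, 4.2, 4.0, 3.8, 3.6, 3.5, 3.5],
  "grip_force": 50
}}

```text
clock: 8.53
eef_pos: [0.5248, -0.176, 0.05]
tool_rot: [[0.075, 0.997, 0.0], [0.997, -0.075, -0.0], [-0.0, 0.0, -1.0]]
wrist_force: [-3.7, 0.9, 6.3]
opening: 0.0412
grip_force: 50.8
```

Emit:
{"op": "carry_out", "data": {
  "offset": [
    [0, 0, 0],
    [0, 0, -0.1],
    [0, 0, -0.2],
    [0, 0, -0.2],
    [0, 0, -0.2],
    [0, 0, -0.2],
    [0, 0, -0.2],
    [0, 0, -0.2],
    [0, 0, -0.2],
    [0, 0, -0.2]
  ],
  "twist": [
    [0, 0, 0],
    [0, 0, 0],
    [0, 0, 0],
    [0, 0, 0],
    [0, 0, 0],
    [0, 0, 0],
    [0, 0, 0],
    [0, 0, 0],
    [0, 0, 0],
    [0, 0, 0]
  ],
  "hand": [3.5, 3.5, 3.5, 3.5, 3.5, 3.5, 3.5, 3.5, 3.5, 3.5],
  "grip_force": 65
}}

```text
clock: 9.37
eef_pos: [0.5257, -0.1762, 0.0672]
tool_rot: [[0.075, 0.997, 0.002], [0.997, -0.075, -0.001], [-0.0, 0.002, -1.0]]
wrist_force: [0.5, 0.1, -1.3]
opening: 0.0415
grip_force: 68.7
```

Emit:
{"op": "carry_out", "data": {
  "offset": [
    [0, 0, -0.2],
    [0, 0, -0.3],
    [0, 0, -0.5],
    [0, 0, -1],
    [0, 0, -1],
    [0, 0, -1],
    [0, 0, -1],
    [0, 0, -1],
    [0, 0, -0.5],
    [0, 0, 0]
  ],
  "twist": [
    [0, 0, 0],
    [0, 0, 0],
    [0, 0, 0],
    [0, 0, 0],
    [0, 0, 0],
    [0, 0, 0],
    [0, 0, 0],
    [0, 0, 0],
    [0, 0, 0],
    [0, 0, 0]
  ],
  "hand": [3.5, 3.5, 3.5, 3.5, 3.5, 3.5, 3.5, 3.5, 3.5, 3.5]
}}

```text
clock: 10.2
eef_pos: [0.5259, -0.1763, 0.1331]
tool_rot: [[0.075, 0.997, 0.003], [0.997, -0.075, -0.001], [-0.001, 0.003, -1.0]]
wrist_force: [0.5, -0.3, -0.6]
opening: 0.0414
grip_force: 68.7
```

```bash
python3 -c "
from h import *
im=imaging.camera('scene')[:,:,::-1]
cv2.imwrite('pics/s3.png',cv2.resize(im[90:225,130:290],None,fx=4,fy=4,interpolation=cv2.INTER_CUBIC))
o=robot.get_obs();print(o['eef_pos'],o['wrist_force'],o['opening'])
plan((.556,.097,.13),-.054,12)"
```

```text
[ 0.52532816 -0.17609047  0.13216396] [ 0.83241368  0.05253034 -0.15971406] 0.041259996094924915
twist [0.01, 0.0, -0.1] 
off [[2.29, 0.08, 0.02], [2.29, 0.09, 0.02], [2.29, 0.09, 0.02], [2.29, 0.1, 0.02], [2.29, 0.1, 0.02], [2.29, 0.1, 0.02], [2.29, 0.11, 0.02], [2.29, 0.11, 0.02], [2.29, 0.12, 0.02], [2.29, 0.12, 0.02], [2.29, 0.12, 0.02], [2.29, 0.13, 0.02]]
```

View pics/s3.png

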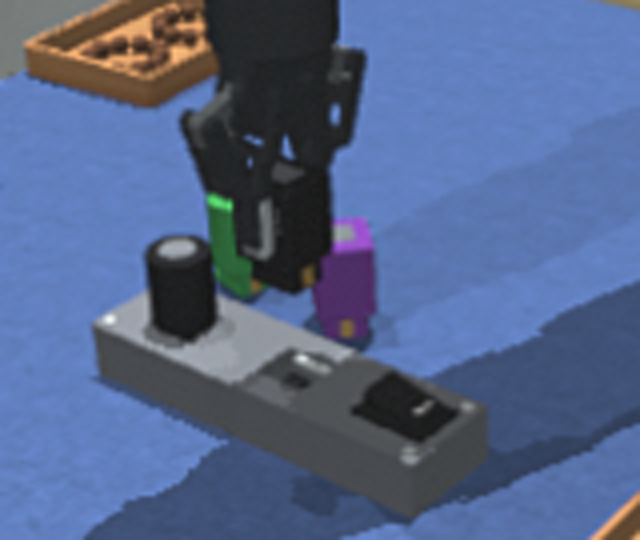

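Emit:
{"op": "carry_out", "data": {
  "offset": [
    [1.2, 0.1, 0],
    [2.2, 0.1, 0],
    [3.0, 0.1, 0],
    [3.4, 0.15, 0],
    [3.6, 0.2, 0],
    [3.6, 0.2, 0],
    [3.6, 0.2, 0],
    [3.0, 0.1, 0],
    [2.4, 0.1, 0],
    [1.5, 0, 0]
  ],
  "twist": [
    [0, 0, -0.12],
    [0, 0, -0.12],
    [0, 0, -0.12],
    [0, 0, -0.12],
    [0, 0, -0.12],
    [0, 0, -0.12],
    [0, 0, -0.12],
    [0, 0, -0.12],
    [0, 0, -0.12],
    [0, 0, -0.12]
  ],
  "hand": [3.5, 3.5, 3.5, 3.5, 3.5, 3.5, 3.5, 3.5, 3.5, 3.5]
}}

```text
clock: 11.08
eef_pos: [0.5545, 0.101, 0.1305]
tool_rot: [[0.051, 0.999, -0.001], [0.999, -0.051, 0.001], [0.001, -0.001, -1.0]]
wrist_force: [-0.6, -1.1, -0.7]
opening: 0.0416
grip_force: 68.7
```

```bash
python3 -c "
from h import *
im=imaging.camera('scene')[:,:,::-1]
cv2.imwrite('pics/s4.png',cv2.resize(im[130:290,230:400],None,fx=3.5,fy=3.5,interpolation=cv2.INTER_CUBIC))
o=robot.get_obs();print(o['eef_pos'],o['wrist_force'],o['opening'])
plan((.556,.098,.045),-.054,10)"
```

```text
[0.55462004 0.10274823 0.1304661 ] [ 0.31337873  2.54330372 -1.14029722] 0.04153831201211277
twist [-0.01, -0.01, 0.03] 
off [[-0.05, 0.02, 0.85], [-0.05, 0.02, 0.85], [-0.05, 0.02, 0.85], [-0.05, 0.02, 0.85], [-0.05, 0.02, 0.85], [-0.05, 0.02, 0.85], [-0.05, 0.02, 0.85], [-0.05, 0.02, 0.85], [-0.05, 0.02, 0.85], [-0.05, 0.02, 0.85]]
```

View pics/s4.png

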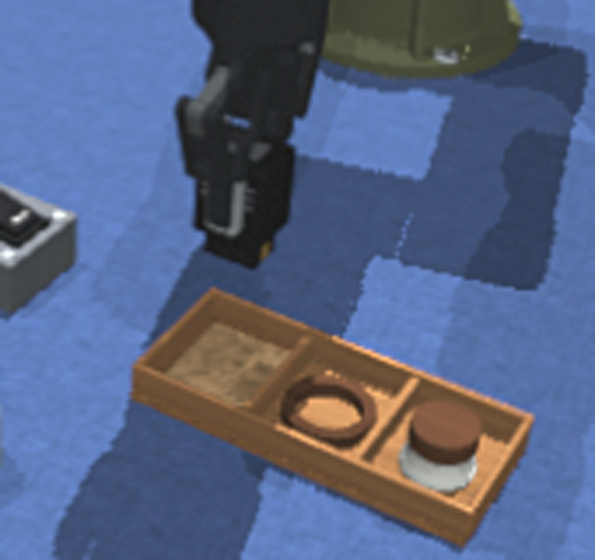

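Emit:
{"op": "carry_out", "data": {
  "offset": [
    [-0.2, 0.1, 0.5],
    [-0.2, 0.05, 0.9],
    [-0.1, 0, 1.1],
    [0, 0, 1.2],
    [0, 0, 1.2],
    [0, 0, 1.2],
    [0, 0, 1.1],
    [0, 0, 0.7],
    [0, 0, 0.4],
    [0, 0, 0]
  ],
  "twist": [
    [0, 0, 0],
    [0, 0, 0],
    [0, 0, 0],
    [0, 0, 0],
    [0, 0, 0],
    [0, 0, 0],
    [0, 0, 0],
    [0, 0, 0],
    [0, 0, 0],
    [0, 0, 0]
  ],
  "hand": [3.5, 3.5, 3.5, 3.5, 3.5, 3.5, 3.5, 3.5, 3.5, 3.5]
}}

```text
clock: 11.97
eef_pos: [0.5555, 0.092, 0.047]
tool_rot: [[0.055, 0.999, -0.002], [0.999, -0.055, -0.0], [-0.0, -0.002, -1.0]]
wrist_force: [-0.4, -0.8, -1.2]
opening: 0.0413
grip_force: 68.7
```

Emit:
{"op": "carry_out", "data": {
  "offset": [
    [0, 0, 0],
    [0, 0, 0.1],
    [0, 0, 0.1],
    [0, 0, 0.1],
    [0, 0, 0.1],
    [0, 0, 0.1],
    [0, 0, 0.1],
    [0, 0, 0],
    [0, 0, 0],
    [0, 0, 0]
  ],
  "twist": [
    [0, 0, 0],
    [0, 0, 0],
    [0, 0, 0],
    [0, 0, 0],
    [0, 0, 0],
    [0, 0, 0],
    [0, 0, 0],
    [0, 0, 0],
    [0, 0, 0],
    [0, 0, 0]
  ],
  "hand": [3.5, 3.5, 3.5, 3.5, 3.5, 3.5, 3.5, 3.5, 3.5, 3.5]
}}

```text
clock: 12.8
eef_pos: [0.5564, 0.0926, 0.0423]
tool_rot: [[0.054, 0.999, -0.0], [0.999, -0.054, -0.0], [-0.0, -0.0, -1.0]]
wrist_force: [0.7, 0.4, -0.6]
opening: 0.0413
grip_force: 68.7
```

Emit:
{"op": "carry_out", "data": {
  "offset": [
    [0.2, 0, 0],
    [0.2, 0, 0],
    [0, 0, 0.05],
    [0, 0, 0.1],
    [0, 0, 0.1],
    [0, 0, 0.1],
    [0, 0, 0.05],
    [0, 0, 0.05],
    [0, 0, 0],
    [0, 0, 0]
  ],
  "twist": [
    [0, 0, 0],
    [0, 0, 0],
    [0, 0, 0],
    [0, 0, 0],
    [0, 0, 0],
    [0, 0, 0],
    [0, 0, 0],
    [0, 0, 0],
    [0, 0, 0],
    [0, 0, 0]
  ],
  "hand": [3.5, 3.5, 3.5, 3.5, 3.5, 3.5, 3.5, 3.5, 3.5, 3.5]
}}

```text
clock: 13.63
eef_pos: [0.5566, 0.0965, 0.0377]
tool_rot: [[0.054, 0.999, -0.0], [0.999, -0.054, -0.0], [-0.0, -0.0, -1.0]]
wrist_force: [-0.0, 0.3, -2.3]
opening: 0.0411
grip_force: 68.7
```

Emit:
{"op": "carry_out", "data": {
  "offset": [
    [0, 0, 0.05],
    [0, 0, 0.05],
    [0, 0, 0.05],
    [0, 0, 0],
    [0, 0, 0],
    [0, 0, 0],
    [0, 0, 0],
    [0, 0, 0],
    [0, 0, 0],
    [0, 0, 0]
  ],
  "twist": [
    [0, 0, 0],
    [0, 0, 0],
    [0, 0, 0],
    [0, 0, 0],
    [0, 0, 0],
    [0, 0, 0],
    [0, 0, 0],
    [0, 0, 0],
    [0, 0, 0],
    [0, 0, 0]
  ],
  "hand": [3.5, 3.5, 3.5, 3.5, 3.5, 3.5, 3.5, 3.5, 3.5, 3.5]
}}

```text
clock: 14.47
eef_pos: [0.5566, 0.0966, 0.0363]
tool_rot: [[0.054, 0.999, 0.0], [0.999, -0.054, 0.0], [0.0, 0.0, -1.0]]
wrist_force: [-0.3, 0.7, -0.9]
opening: 0.0412
grip_force: 68.7
```

Touchdown is expected near 0.036, so continue in small steps.

Emit:
{"op": "carry_out", "data": {
  "offset": [
    [0, 0, 0.03],
    [0, 0, 0.03],
    [0, 0, 0.03],
    [0, 0, 0.03],
    [0, 0, 0],
    [0, 0, 0],
    [0, 0, 0],
    [0, 0, 0],
    [0, 0, 0],
    [0, 0, 0]
  ],
  "twist": [
    [0, 0, 0],
    [0, 0, 0],
    [0, 0, 0],
    [0, 0, 0],
    [0, 0, 0],
    [0, 0, 0],
    [0, 0, 0],
    [0, 0, 0],
    [0, 0, 0],
    [0, 0, 0]
  ],
  "hand": [3.5, 3.5, 3.5, 3.5, 3.5, 3.5, 3.5, 3.5, 3.5, 3.5]
}}

```text
clock: 15.3
eef_pos: [0.5567, 0.0966, 0.036]
tool_rot: [[0.054, 0.999, 0.0], [0.999, -0.054, 0.0], [0.0, 0.0, -1.0]]
wrist_force: [-2.6, -0.5, 6.9]
opening: 0.0415
grip_force: 69.9
```

Emit:
{"op": "carry_out", "data": {
  "offset": [
    [0, 0, -0.03],
    [0, 0, 0],
    [0, 0, 0],
    [0, 0, 0],
    [0, 0, 0],
    [0, 0, 0],
    [0, 0, 0],
    [0, 0, 0],
    [0, 0, 0],
    [0, 0, 0]
  ],
  "twist": [
    [0, 0, 0],
    [0, 0, 0],
    [0, 0, 0],
    [0, 0, 0],
    [0, 0, 0],
    [0, 0, 0],
    [0, 0, 0],
    [0, 0, 0],
    [0, 0, 0],
    [0, 0, 0]
  ],
  "hand": [4.1, 4.2, 4.3, 4.4, 4.6, 5.0, 5.5, 6.0, 6.5, 7.0]
}}

```text
clock: 16.13
eef_pos: [0.5567, 0.0966, 0.0354]
tool_rot: [[0.054, 0.999, 0.0], [0.999, -0.054, 0.0], [0.0, 0.0, -1.0]]
wrist_force: [0.1, 0.2, -0.3]
opening: 0.07
grip_force: 0.0
```

Emit:
{"op": "carry_out", "data": {
  "offset": [
    [0, 0, 0],
    [0, 0, -0.3],
    [0, 0, -0.7],
    [0, 0, -1.5],
    [0, 0, -2],
    [0, 0, -2],
    [0, 0, -2],
    [0, 0, -2],
    [0, 0, -2],
    [0, 0, -1]
  ],
  "twist": [
    [0, 0, 0],
    [0, 0, 0],
    [0, 0, 0],
    [0, 0, 0],
    [0, 0, 0],
    [0, 0, 0],
    [0, 0, 0],
    [0, 0, 0],
    [0, 0, 0],
    [0, 0, 0]
  ],
  "hand": [7, 7, 7, 7, 7, 7, 7, 7, 7, 7]
}}

```text
clock: 16.97
eef_pos: [0.5579, 0.0968, 0.1737]
tool_rot: [[0.054, 0.999, 0.004], [0.999, -0.054, 0.001], [0.001, 0.004, -1.0]]
wrist_force: [0.2, -0.1, -0.0]
opening: 0.0702
grip_force: 0.0
```

Emit:
{"op": "carry_out", "data": {
  "offset": [
    [-1, 0, -1],
    [-2, 0, 0],
    [-3, 0, 0],
    [-3, 0, 0],
    [-3, 0, 0],
    [-2, 0, 0],
    [-1, 0, 0],
    [0, 0, 0],
    [0, 0, 0],
    [0, 0, 0]
  ],
  "twist": [
    [0, 0, 0],
    [0, 0, 0],
    [0, 0, 0],
    [0, 0, 0],
    [0, 0, 0],
    [0, 0, 0],
    [0, 0, 0],
    [0, 0, 0],
    [0, 0, 0],
    [0, 0, 0]
  ],
  "hand": [7, 7, 7, 7, 7, 7, 7, 7, 7, 7]
}}

```text
clock: 17.8
eef_pos: [0.5484, -0.0523, 0.1802]
tool_rot: [[0.053, 0.999, -0.0], [0.999, -0.053, 0.001], [0.001, -0.0, -1.0]]
wrist_force: [0.0, 0.8, -1.1]
opening: 0.0699
grip_force: 0.0
```

```bash
python3 -c "
from h import *
im=imaging.camera('scene')[:,:,::-1]
t=imaging.camera('top')[:,:,::-1]
a=cv2.resize(im[130:290,140:400],None,fx=2.3,fy=2.3,interpolation=cv2.INTER_CUBIC)
b=cv2.resize(t[170:240,140:290],(a.shape[1],a.shape[1]*70//150-70),interpolation=cv2.INTER_CUBIC)
c=np.vstack([a,b]);print(c.shape);cv2.imwrite('pics/s5.png',c)
o=robot.get_obs();print(o['eef_pos'],o['wrist_force'],o['opening'],o['clock'])"
```

```text
(577, 598, 3)
[ 0.54855442 -0.05202972  0.18029954] [-0.80670162 -0.22787492 -0.40868962] 0.06990049798704111 17.9
```

View pics/s5.png

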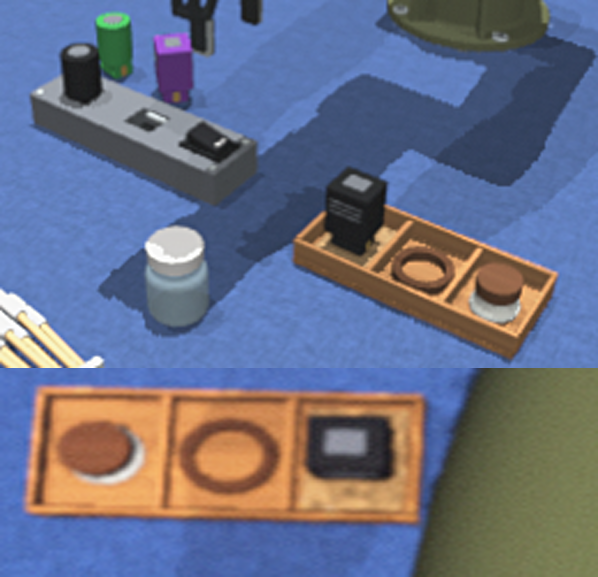

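The pack stands upright on the pad (scene crop, about 355,210), the rocker is tilted off, and the round pack is still plugged in with everything else undisturbed.

```bash
python3 -c "
from bench import robot
print(robot.close_job())"
```

```text
the job is handed in; nothing more can be done
None
```

The job is handed in, with no verdict returned: in the last pictures the rocker is off, the square pack stands upright and released on the cork pad, and the round pack is still plugged in.

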